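# Release the blue plate holder's sprung lid

### The job

Press the green release button of the plate holder with the blue lid so that its lid springs fully open and the glass plate inside can be inspected, then let go of the button. Leave the orange-lidded holder shut, and leave the microscope objective standing where it is.

Things in the scene. Friction and masses are not known exactly. Their poses are not given: they have to be found in the camera images.
- blue_button_top (a point): Centre of the top of the blue-lidded holder's round green button: 24 mm across, 58 mm above the table, deck round it 34 mm high. z up, x towards the lid, y along the lid's front edge. It goes 8 mm straight down on a spring (1.5 N at first, 5 N at the bottom), frees the lid at about 5 mm (press 7 mm or more), and comes up when let go. The fixed holder's front edge is 28 mm before it.
- blue_lid (a joint): Angle of the blue lid, rad: 0 shut and latched, 1.9 at its open stop, where its spring takes it in about 1 s and holds it. Blue frame with clear window, 105 x 120 mm, top at 45 mm. From the button's centre along x: steel latch at 33 mm (46 mm high; draws back 8 mm to the button), lid's front edge 47 mm, hinge 152 mm. It swings up and away; keep the gripper from leaning over it.
- orange_lid (a joint): Angle of the lid of the second holder, of the same make and with the same green button but with an orange lid frame: about 0 when shut and latched, 1.9 fully open. It stands on the other side of the robot's x axis from the blue one and is to stay shut.
- objective_center (a point): Centre of a spare microscope objective standing loose between the two holders: a steel barrel 34 mm across, 50 mm tall, with a brass nose up. The point lies half-way up, 25 mm above the table; its z axis is the barrel's axis. A bystander.

How it is judged (in metres and radians):
On the way, in this order (a step that is already met when the one before it is completed fails the run):
1. the blue holder's button is pressed down (distance of blue_button_top from where it was at the start of the episode above 0.003 m), for 0.02 s.
2. the blue lid has sprung open to its stop (value of joint blue_lid above 1.72 rad), for 0.2 s.
At the end, for the whole second after the job is handed in: The blue lid rests open within 10 degrees of its stop (above 1.72 rad, slower than 0.1 rad/s), its button is back up to within 2 mm, the orange lid is shut (below 0.1 rad), and the objective stands upright (within 0.2 rad) less than 20 mm from where it began (value of joint blue_lid above 1.72 rad and velocity of joint blue_lid between -0.1 and 0.1 rad/s and distance of blue_button_top from where it was at the start of the episode below 0.002 m and value of joint orange_lid below 0.1 rad and distance of objective_center from where it was at the start of the episode below 0.02 m and angle between objective_center's own z axis and vertical below 0.2 rad); the robot touches nothing.
It fails at once if the orange lid comes open (value of joint orange_lid above 0.15 rad).
It fails at once if the objective is knocked over (angle between objective_center's own z axis and vertical above 0.5 rad).
It also fails if it takes over 29 s, if anything falls off the work surface, if the arm or the gripper's body presses on something with over 40 N, if the wrist force passes 120 N, or if a joint passes its speed limit or range.

### The arm

A 6-joint arm with a two-finger parallel gripper is mounted at the origin on the work surface. World frame = base frame: x ahead of the robot, y to its left, z up, the work surface at z = 0. Lengths are in m, angles in degrees, forces in N, time in s.
With the tool pointing down it reaches from about 0.3 to 0.75 m from the base axis. Payload 8.5 kg.
Tool frame: the origin (TCP) lies on the centre line of the jaws, within the pads' length; the fingertips stand 17 mm ahead of it and the grasp point (between the pads) lies 2 mm behind it; z points along the fingers, y is the direction in which the jaws open and shut (so a half turn about z gives the same grasp; the last joint's range is limited). The gripper opens to 85 mm and grips with 20 to 120 N. Pads are 22 mm wide; open, the fingers measure 114 mm over their backs; the gripper's body (76 mm by 85 mm) begins 54 mm behind the grasp point. The pads swing forward as they close: fully open they stand 13 mm farther back than shut.
Start: joints at [63.008, 21.807, 74.336, -0, 83.858, -12.336], TCP at [0.139, 0.532, 0.248] pointing down, gripper open.
Joint ranges: [-178.18, 178.18], [-50.72, 133.34], [12.68, 142.11], [-81.47, 261.47], [9.98, 163.14], [-165.26, 165.26]. Speed limits (degrees/s): [136.94, 136.94, 180, 180, 180, 180].

### API

Orientations are given as a 3x3 rotation matrix whose columns are the frame's x, y, z axes.
In Python, from rig import env, imaging, close_job gives the robot as it stands.
- The arm moves only by the tool step_arm, never from a script. Its argument "steps" is one flat list of numbers, 7 for each row, row after row: the opening, from 0 (shut) to 1 (fully open), then the shift along the tool's x, y, z as a fraction of full scale, then the turn, a rotation vector about the tool's x, y, z as a fraction of full scale. A call has 1 to 10 rows; each row is the pose to reach, as a shift and turn from the pose commanded when the call began, along the tool's axes at that moment; what a row does not reach only later rows make up. Full scale, the value 1, is 0.3 m for a shift and 45 degrees for a turn. A row lasts 1/10 s, in which the tool goes at most 50 mm and 8.59 degrees, less where a joint would pass 70% of its speed; a pose out of reach is approached as far as the arm can. A call with a number of a shift or a turn outside -1 to 1 is refused whole. A call with a gripper value outside its range is refused whole. The fingers move at their own pace and stop on an object; "grip_force" is the grip in N (left out, the last holds). Time passes only in rows, so rows that repeat a pose let the fingers close. It gives the time, the measured TCP pose, the force and the opening at its end, in the units of the state.
- env.observe(): the state, without advancing time (a new reading comes with each control period).
- imaging.get_image(name): name is "side" or "top"; returns (picture, depth): 384x512x3 uint8, blue, green, red; 384x512 float32, m along the optical axis (not along the pixel's ray), 0 where there is no reading.
- imaging.get_calibration(name): a dict with "camera_matrix" (3x3 intrinsics, pixels), "world_from_camera" (4x4, takes a point from camera to world coordinates). Camera axes: x right, y down, z forward; pixel columns grow to the right and rows downward; lengths in m; the calibration is good to about 2 mm. A picture is of the moment at which its call begins. get_calibration takes no time and is no camera call.
- close_job(): hands the job in, once; it reports no verdict.
Trained networks look in the newest picture that a camera, given by its name, has taken for a name from the list of things; names that differ only in an ending like _2 or _b are one class to them, and where a whole thing is asked for, a point or a joint stands for the part that bears it (a point fixed in the world has none). Each returns a list of dicts, best first, with "score" (0 to 1); they miss things now and then, are a little off and sometimes report something else, mostly with a low value. They report only what shows in the picture. A call takes as long as a camera call.
- imaging.spot_in(camera, target): "pixel" ([column, row] in pixels, amid what is visible of it).
- imaging.regions_of(camera, target): "mask" (384x512 bool, what is visible of it) and "pixel" ([column, row] in pixels, amid what is visible of it).
- imaging.pinpoint(camera, target): "pixel" ([column, row] in pixels: a listed point, or the origin of a listed thing).
The state is a dict: "time_s": time; "q": joint angles; "qvel": joint speeds; "joint_efforts": joint torques, N m; "position": TCP position; "tool_rot": TCP orientation; "ft_force": force on the tool from outside, world axes, zero at the start; "wrist_torque": the same for the moment, N m; "grip_width": finger opening in m.
Only numpy, scipy, OpenCV 4.12 (cv2) and the standard library are available. Lean on these libraries where they do the work, as an engineer would, in place of code of your own. Each camera call takes 0.05 s, during which the arm holds its last target.

## Working session

There is one attempt and no reset: what is moved stays moved. The work goes in short steps, Python scripts to look and compute and a tool call to move; the robot and the scene stay as the last step left them, time stands still between calls to the robot, and variables do not carry over. Pictures are saved under pics/ and viewed, and the job is handed in when it is done.

Besides the shell and the picture viewer there is one more tool, called after ">>>" as name(argument=value, ...) on one line, values as JSON. step_arm: Moves the arm, as the interface text tells. Shift numbers are shares of 0.3 m and turn numbers shares of 45 degrees, none past 1 either way. Its arguments: {"type":"object","properties":{"steps":{"type":"array","items":{"type":"number"}},"grip_force":{"type":"number"}},"required":["steps"]}

```bash
mkdir -p pics; cat > h.py <<'E'
import numpy as np, cv2
from rig import env, imaging, close_job
def px2w(cam,u,v,depth=None,z=None):
    c=imaging.get_calibration(cam);K=np.array(c["camera_matrix"]);T=np.array(c["world_from_camera"])
    r=np.linalg.inv(K)@[u,v,1.]
    if z is None: p=r*depth; return T[:3,:3]@p+T[:3,3]
    d=T[:3,:3]@r; return T[:3,3]+d*(z-T[2,3])/d[2]
E
python3 - <<'E'
from h import *
np.set_printoptions(precision=4,suppress=True)
for c in ["top","side"]:
    im,d=imaging.get_image(c); cv2.imwrite(f"pics/{c}0.png",im); np.save(f"{c}0.npy",d)
    for t in ["blue_button_top","objective_center"]:
        for r in imaging.pinpoint(c,t)[:3]:
            u,v=r["pixel"]; z=.058 if 'but' in t else .025
            dd=d[int(round(v)),int(round(u))]
            print(c,t,r["score"],r["pixel"],px2w(c,u,v,z=z),px2w(c,u,v,depth=dd))
    for t in ["blue_lid","orange_lid"]:
        for r in imaging.regions_of(c,t)[:2]:
            m=r["mask"]&(d>0); vs,us=np.nonzero(m)
            P=np.array([px2w(c,u,v,depth=d[v,u]) for u,v in zip(us,vs)])
            print(c,t,r["score"],r["pixel"],m.sum(),np.median(P,0) if len(P) else None)
s=env.observe();print(s["time_s"],s["position"],s["tool_rot"],s["ft_force"])
E
```

```text
top blue_button_top 0.57 [141.3, 280.7] [0.4705 0.249  0.058 ] [0.4705 0.2493 0.057 ]
top objective_center 0.44 [246.9, 266.3] [0.4803 0.0102 0.025 ] [0.4792 0.0094 0.0529]
top blue_lid 0.68 [145.3, 232.1] 2352 [0.5752 0.2356 0.0441]
top orange_lid 0.85 [351.8, 184.2] 2118 [ 0.6514 -0.2628  0.0439]
side blue_button_top 0.47 [294.5, 329.6] [0.4718 0.245  0.058 ] [0.4717 0.2474 0.0628]
side objective_center 0.64 [305.4, 233.7] [0.4845 0.0119 0.025 ] [0.4842 0.0193 0.0347]Traceback (most recent call last):
  File "<stdin>", line 13, in <module>
  File "h.py", line 4, in px2w
    c=imaging.get_calibration(cam);K=np.array(c["camera_matrix"]);T=np.array(c["world_from_camera"])
ValueError: time passes only in moves, steps and waits
```

```bash
python3 - <<'E'
from h import *
np.set_printoptions(precision=4,suppress=True)
s=env.observe();print(s["time_s"],s["position"],s["tool_rot"],s["ft_force"])
a=cv2.imread("pics/top0.png");b=cv2.imread("pics/side0.png")
for n,i in(("top0",a),("side0",b)): print(i.shape)
# green blobs in top
hsv=cv2.cvtColor(a,cv2.COLOR_BGR2HSV); m=cv2.inRange(hsv,(45,80,50),(85,255,255))
n,l,st,ce=cv2.connectedComponentsWithStats(m)
for k in range(1,n):
    if st[k,4]>20: print(st[k],ce[k],px2w("top",*ce[k],z=.058))
d=np.load("top0.npy")
cv2.imwrite("pics/topcrop.png",cv2.resize(a[170:320,70:220],None,fx=4,fy=4,interpolation=cv2.INTER_CUBIC))
E
```

```text
0.45 [0.1391 0.5321 0.2483] [[-0.9675  0.253  -0.0001]
 [ 0.253   0.9675 -0.0001]
 [ 0.0001 -0.0001 -1.    ]] [ 0.3701 -0.5927 -0.7912]
(384, 512, 3)
(384, 512, 3)
[377 210  10  10  74] [381.8243 214.6892] [ 0.5665 -0.3156  0.058 ]
[137 273  10  11  87] [141.4828 277.9425] [0.4765 0.2484 0.058 ]
```

View pics/top0.png

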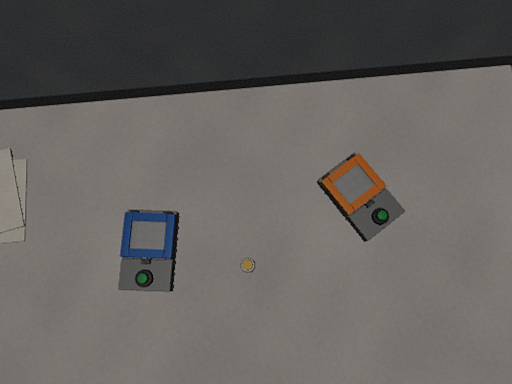

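View pics/side0.png

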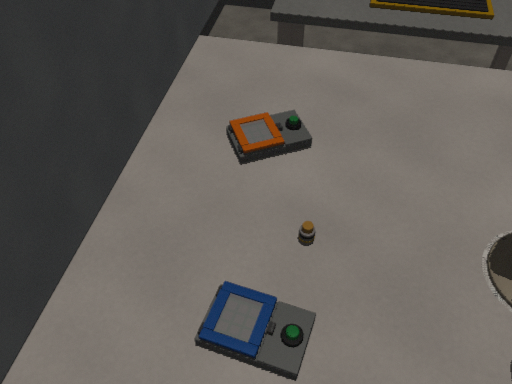

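```bash
ls pics
```

```text
side0.png
top0.png
topcrop.png
```

View pics/topcrop.png

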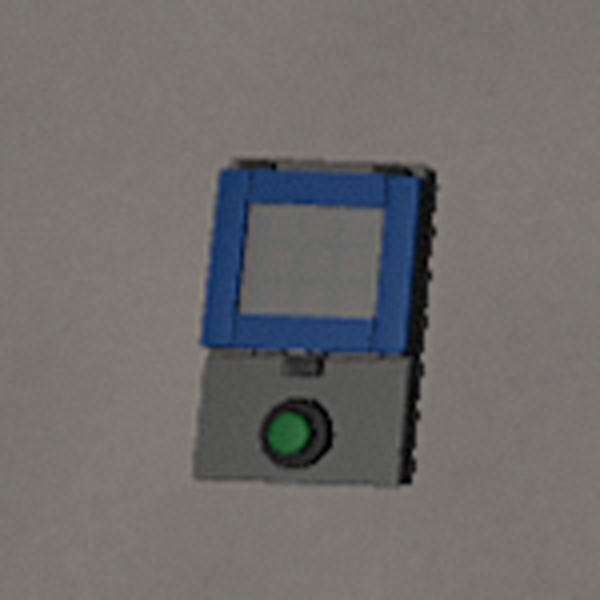

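```bash
python3 - <<'E'
from h import *
np.set_printoptions(precision=4,suppress=True)
a=cv2.imread("pics/side0.png")
hsv=cv2.cvtColor(a,cv2.COLOR_BGR2HSV); m=cv2.inRange(hsv,(45,80,50),(85,255,255))
n,l,st,ce=cv2.connectedComponentsWithStats(m)
for k in range(1,n):
    if st[k,4]>20: print(st[k],ce[k],px2w("side",*ce[k],z=.056))
R=np.array(env.observe()["tool_rot"]);p=np.array(env.observe()["position"])
print(R.T@(np.array([.473,.248,.10])-p)/.3)
E
```

```text
[289 116   9   6  43] [293.2558 118.2093] [ 0.566 -0.318  0.056]
[286 325  13  13 137] [292.1533 330.8978] [0.4754 0.2473 0.056 ]
[-1.3163 -0.6345  0.4942]
```

The views show the blue holder at lower left with its green button at top (142,278) and side (292,331). The two cameras agree on about (0.476, 0.248), with the lid heading about -7°. The orange holder is at far right, and the objective stands at top (247,266).

>>> step_arm(steps=[0, -0.9, -0.43, 0.2, 0, 0, -0.18, 0, -0.9, -0.43, 0.2, 0, 0, -0.18, 0, -0.9, -0.43, 0.2, 0, 0, -0.18, 0, -0.9, -0.43, 0.2, 0, 0, -0.18, 0, -0.9, -0.43, 0.2, 0, 0, -0.18, 0, -0.9, -0.43, 0.2, 0, 0, -0.18, 0, -0.9, -0.43, 0.2, 0, 0, -0.18, 0, -0.9, -0.43, 0.2, 0, 0, -0.18, 0, -0.9, -0.43, 0.2, 0, 0, -0.18, 0, -0.9, -0.43, 0.2, 0, 0, -0.18])

```text
time_s: 1.45
position: [0.3667, 0.34, 0.1887]
tool_rot: [[-0.994, 0.112, 0.0], [0.112, 0.994, 0.0], [-0.0, 0.0, -1.0]]
ft_force: [0.1, -0.3, 0.5]
grip_width: 0.0001
```

```bash
cat > go.py <<'E'
import sys
from h import *
np.set_printoptions(precision=4,suppress=True)
s=env.observe();R=np.array(s["tool_rot"]);p=np.array(s["position"])
print(s["time_s"],p,R[:,0],s["ft_force"],s["grip_width"]);print(R.T@(np.array([.474,.248,.10])-p)/.3)
E
python3 go.py
```

```text
1.45 [0.3667 0.34   0.1887] [-0.9937  0.1122 -0.0003] [ 0.0707 -0.266   0.5436] 6.727066500054104e-05
[-0.3897 -0.2646  0.2956]
```

>>> step_arm(steps=[0, -0.39, -0.265, 0.295, 0, 0, 0, 0, -0.39, -0.265, 0.295, 0, 0, 0, 0, -0.39, -0.265, 0.295, 0, 0, 0, 0, -0.39, -0.265, 0.295, 0, 0, 0, 0, -0.39, -0.265, 0.295, 0, 0, 0, 0, -0.39, -0.265, 0.295, 0, 0, 0, 0, -0.39, -0.265, 0.295, 0, 0, 0])

```text
time_s: 2.15
position: [0.4741, 0.248, 0.1009]
tool_rot: [[-0.994, 0.112, 0.001], [0.112, 0.994, 0.001], [-0.001, 0.001, -1.0]]
ft_force: [-0.5, 0.1, -0.6]
grip_width: -0.0003
```

```bash
python3 go.py; python3 - <<'E'
from h import *
for c in["top","side"]:
    im,d=imaging.get_image(c)
    o=im[170:320,70:220] if c=="top" else im[234:384,190:390]
    cv2.imwrite(f"pics/{c}1.png",cv2.resize(o,None,fx=4 if c=="top" else 4,fy=4 if c=="top" else 4,interpolation=cv2.INTER_CUBIC))
E
```

```text
2.15 [0.4741 0.248  0.1009] [-0.9937  0.1121 -0.0013] [-0.5012  0.0912 -0.6427] -0.00026547935654705474
[ 0.0002 -0.0002  0.0031]
```

View pics/side1.png

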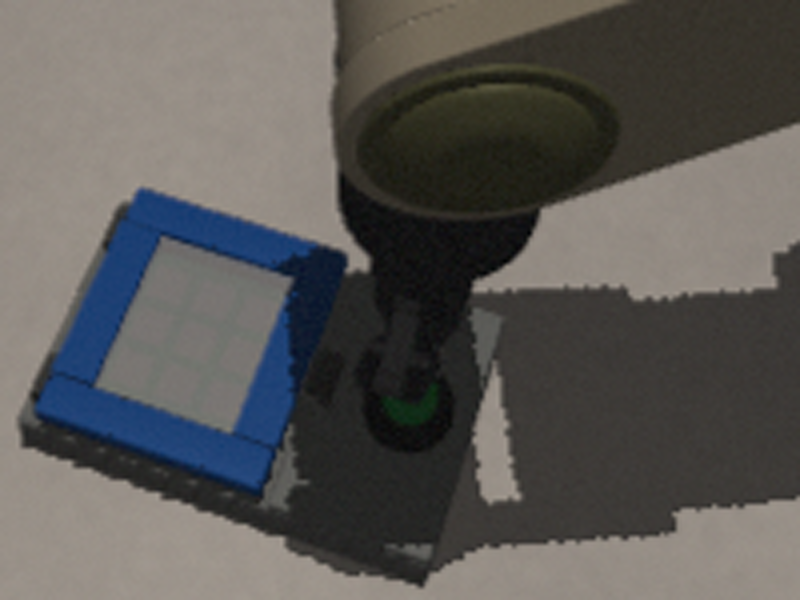

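The fingertips show above the green button at about (410,400) in the side crop, clear of the latch and lid. Next I go down to first contact.

>>> step_arm(steps=[0, 0, 0, 0.04, 0, 0, 0, 0, 0, 0, 0.07, 0, 0, 0, 0, 0, 0, 0.08, 0, 0, 0, 0, 0, 0, 0.09, 0, 0, 0, 0, 0, 0, 0.09, 0, 0, 0, 0, 0, 0, 0.09, 0, 0, 0])

```text
time_s: 2.85
position: [0.4751, 0.2466, 0.0729]
tool_rot: [[-0.993, 0.114, 0.001], [0.114, 0.993, 0.0], [-0.001, 0.0, -1.0]]
ft_force: [-0.2, 0.9, 1.1]
grip_width: 0.0001
```

```bash
python3 go.py
```

```text
2.85 [0.4751 0.2466 0.0729] [-0.9935  0.1142 -0.0005] [-0.2182  0.8625  1.0601] 0.00014164877652084445
[ 0.0042  0.0041 -0.0903]
```

>>> step_arm(steps=[0, 0, 0, 0.01, 0, 0, 0, 0, 0, 0, 0.018, 0, 0, 0, 0, 0, 0, 0.018, 0, 0, 0])

```text
time_s: 3.15
position: [0.4752, 0.2466, 0.0674]
tool_rot: [[-0.993, 0.114, 0.001], [0.114, 0.993, 0.0], [-0.001, 0.0, -1.0]]
ft_force: [-1.5, -0.7, 4.7]
grip_width: -0.0001
```

```bash
python3 go.py; python3 - <<'E'
from h import *
im,d=imaging.get_image("side")
cv2.imwrite("pics/side2.png",cv2.resize(im[184:384,190:390],None,fx=3,fy=3,interpolation=cv2.INTER_CUBIC))
E
```

```text
3.15 [0.4752 0.2466 0.0674] [-0.9934  0.1143 -0.0007] [-1.4515 -0.7284  4.7018] -0.00013104965518521129
[ 0.0044  0.0041 -0.1086]
```

View pics/side2.png

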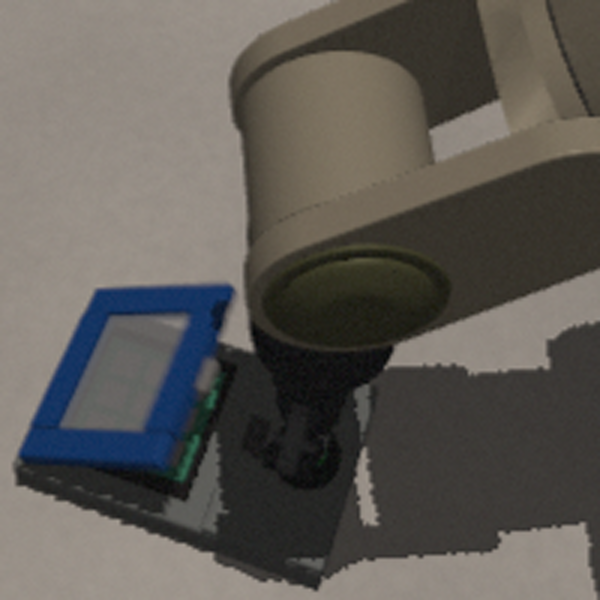

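The lid is lifting, with its front edge at about (225,290) in the crop. I'll hold the button for a second, then go straight up.

>>> step_arm(steps=[0, 0, 0, 0, 0, 0, 0, 0, 0, 0, 0, 0, 0, 0, 0, 0, 0, 0, 0, 0, 0, 0, 0, 0, 0, 0, 0, 0, 0, 0, 0, 0, 0, 0, 0, 0, 0, 0, 0, 0, 0, 0, 0, 0, 0, 0, 0, 0, 0, 0, 0, 0, 0, 0, 0, 0, 0, 0, 0, 0, 0, 0, 0, 0, 0, 0, 0, 0, 0, 0])

```text
time_s: 4.2
position: [0.4751, 0.2466, 0.0675]
tool_rot: [[-0.993, 0.114, 0.001], [0.114, 0.993, 0.0], [-0.001, 0.0, -1.0]]
ft_force: [2.3, -0.6, 4.5]
grip_width: 0.0003
```

>>> step_arm(steps=[0, 0, 0, -0.02, 0, 0, 0, 0, 0, 0, -0.06, 0, 0, 0, 0, 0.1, 0, -0.15, 0, 0, 0, 0, 0.3, 0.1, -0.3, 0, 0, 0, 0, 0.4, 0.3, -0.4, 0, 0, 0, 0, 0.4, 0.5, -0.4, 0, 0, 0, 0, 0.4, 0.6, -0.4, 0, 0, 0, 0, 0.4, 0.6, -0.4, 0, 0, 0, 0, 0.4, 0.6, -0.4, 0, 0, 0, 0, 0.4, 0.6, -0.4, 0, 0, 0])

```text
time_s: 5.2
position: [0.3754, 0.439, 0.1873]
tool_rot: [[-0.994, 0.113, -0.001], [0.113, 0.994, -0.001], [0.001, -0.001, -1.0]]
ft_force: [-0.1, 0.1, -0.3]
grip_width: 0.0002
```

```bash
python3 go.py; python3 - <<'E'
from h import *
for c in["side","top"]:
    im,d=imaging.get_image(c); cv2.imwrite(f"pics/{c}3.png",im)
    hsv=cv2.cvtColor(im,cv2.COLOR_BGR2HSV); m=cv2.inRange(hsv,(45,80,50),(85,255,255))
    n,l,st,ce=cv2.connectedComponentsWithStats(m)
    for k in range(1,n):
        if st[k,4]>20: print(c,st[k],ce[k],px2w(c,*ce[k],depth=float(d[int(ce[k][1]),int(ce[k][0])])))
    for r in imaging.pinpoint(c,"objective_center")[:1]: print(r["pixel"])
    r=imaging.regions_of(c,"blue_lid")
    if r:
        m=r[0]["mask"]&(d>0); vs,us=np.nonzero(m)
        cal=imaging.get_calibration(c);K=np.array(cal["camera_matrix"]);T=np.array(cal["world_from_camera"])
        P=(np.linalg.inv(K)@np.array([us,vs,np.ones(len(us))]))*d[vs,us]; P=(T[:3,:3]@P).T+T[:3,3]
        hi=P[(P[:,2]>.05)&(P[:,2]<.2)&(P[:,0]>.58)]
        C=hi-hi.mean(0); print(c,r[0]["score"],len(hi),hi.min(0),hi.max(0),"normal",np.linalg.svd(C,full_matrices=False)[2][2])
E
```

```text
5.2 [0.3754 0.439  0.1873] [-0.9936  0.1129  0.0012] [-0.1417  0.1254 -0.2516] 0.00023496090202118158
[-0.3989 -0.595   0.2913]
side [289 115   9   7  45] [293.22222222 118.2       ] [ 0.56565724 -0.31457645  0.05879397]
side [212 296  53  49 817] [238.49816401 320.29375765] [0.57319827 0.23734499 0.03497104]
side [286 325  14  13 138] [292.18115942 330.97101449] [0.47527179 0.24821841 0.05771186]
[291.7, 329.7]
side 0.59 2284 [0.62523782 0.16341846 0.05004329] [0.67564783 0.28565173 0.14043077] normal [-0.93912238  0.12930936  0.31832099]
top [377 210  10  10  74] [381.82432432 214.68918919] [ 0.56666351 -0.31590037  0.05709416]
top [132 219  35  33 480] [148.92916667 235.50208333] [0.57460085 0.23468343 0.03287227]
top [137 273  10  11  87] [141.48275862 277.94252874] [0.47650478 0.24813055 0.05883693]
[245.8, 265.6]
top 0.93 1242 [0.62675573 0.16423025 0.05000298] [0.67860059 0.28576349 0.14121706] normal [-0.93685331  0.12763212  0.32560086]
```

View pics/side3.png

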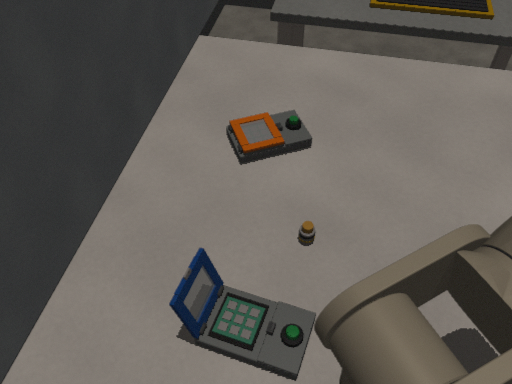

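View pics/top3.png

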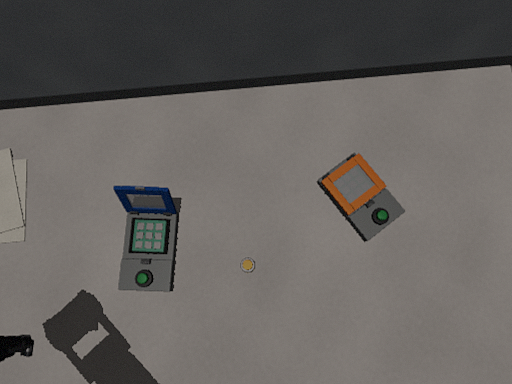

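The lid stands open at about 109° (1.90 rad): top (145,198), side (198,293). The button blob is back at its starting pixels. The orange lid is shut and the objective is unmoved.

```bash
python3 -c "
from rig import close_job
print(close_job())"
```

```text
the job is handed in; nothing more can be done
None
```

I pressed the blue holder's green button about 7.5 mm with the shut fingertips and held it for about 1 s. The lid sprang open, and I then drew the gripper up and away. The job was handed in at about 5.5 s; the hand-in reports no verdict.

**Last checks:**
- **Blue lid:** it stands at about 1.90 rad, by a plane fit to the depth readings from both cameras.
- **Blue button:** it is back at its starting pixels, with the top at 58–59 mm.
- **Orange lid:** it is shut in both pictures.
- **Objective:** it stands upright, and it is within about 1 pixel of its start in the top camera.
- **Arm:** it is clear of everything, with the wrist force near zero.

**One disagreement:** in the last side picture the network put the objective at (292, 330), which is the blue button. I took that as a false report, because the picture shows the objective unmoved at about (307, 233).

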